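# Dress the bedroom display ledge: frame and vases in order of height

### The job

Dress the ledge on the dresser: lean the picture frame back against the ledge's panel, behind the end mark nearest the alarm clock, and stand the four ribbed vases upright, centred one on each of the other marks, in order of height, the tallest next to the frame and the shortest at the far end. Set everything down gently without knocking anything over, and leave the clock, the candle and the mug where they are.

Things in the scene. Friction and masses are not known exactly. Their poses are not given: they have to be found in the camera images.
- vase_shortest: Shortest of four white ribbed ceramic bud vases: 75 mm tall, belly 54 mm wide, with a plain straight collar 36 mm across that takes up the top 30 mm, to grip by; dark closed mouth. All four stand upright on the table. Origin: centre of the underside, z up the axis. About 0.1 to 0.35 kg.
- vase_second: Second shortest of four white ribbed ceramic bud vases: 100 mm tall, belly 58 mm wide, with a plain straight collar 36 mm across that takes up the top 30 mm, to grip by; dark closed mouth. All four stand upright on the table. Origin: centre of the underside, z up the axis. About 0.1 to 0.35 kg.
- vase_third: Third shortest of four white ribbed ceramic bud vases: 125 mm tall, belly 62 mm wide, with a plain straight collar 36 mm across that takes up the top 30 mm, to grip by; dark closed mouth. All four stand upright on the table. Origin: centre of the underside, z up the axis. About 0.1 to 0.35 kg.
- vase_tallest: Tallest of four white ribbed ceramic bud vases: 150 mm tall, belly 66 mm wide, with a plain straight collar 36 mm across that takes up the top 30 mm, to grip by; dark closed mouth. All four stand upright on the table. Origin: centre of the underside, z up the axis. About 0.1 to 0.35 kg.
- frame: Wooden picture frame, upright on the table: 16 mm thick (x), 80 wide (y), 120 tall (z). Origin: centre of underside; picture on its -x face, roughly towards the robot at the start. Grip its top edge from above, across the thickness. 0.16 kg. Free-standing it tips past 7 degrees; leant on the ledge's panel it is steady at 9 to 24 degrees (rear lower edge 20 mm before the panel: about 15).
- ledge: Fixed pale wooden ledge. Origin: centre of underside; y along its length, x away from the robot. Board 114 mm deep (x), 450 long (y), 12 thick. Along its far edge an upright panel: front face at x = 45, 12 thick, rising 70 above the board. Five grey round marks 50 across, flush with the board, in a row at x = -15, y = -180, -90, 0, 90, 180 mm; the frame's foot goes between end mark and panel.
- clock: Small round alarm clock with a pale dial on both faces, 72 mm wide, 82 mm tall, 44 mm deep, standing on the table just beyond one end of the ledge, 285 mm from the ledge's middle along its length; which end varies (beyond the other end stands an empty white dish, 80 mm wide, 25 mm tall). Origin: centre of the underside. To be left alone.
- candle: Closed amber jar candle with a dark lid, 62 mm wide, 75 mm tall, standing among the vases. Origin: centre of the underside. To be left alone.
- mug: Blue ceramic mug with a handle on its +y side (towards the robot), 72 mm wide without it, about 110 mm with it, 85 mm tall, standing among the vases. Origin: centre of the underside. To be left alone.

How it is judged:
By the outcome, as a careful person would: the job done as asked, in the order asked, and still so for the second after the job is handed in, with the robot touching nothing.
It also fails if it takes over 125 s, if anything falls off the work surface, if the arm or the gripper's body presses on something with over 40 N, if the wrist force passes 120 N, or if a joint passes its speed limit or range.

### The arm

A 7-joint arm with a two-finger parallel gripper is mounted at the origin on the work surface. World frame = base frame: x ahead of the robot, y to its left, z up, the work surface at z = 0. Lengths are in m, angles in degrees, forces in N, time in s.
With the tool pointing down it reaches from about 0.425 to 0.875 m from the base axis. Payload 4.7 kg.
Tool frame: the origin (TCP) lies on the centre line of the jaws, within the pads' length; the fingertips stand 14 mm ahead of it and the grasp point (between the pads) lies 5 mm behind it; z points along the fingers, y is the line along which they close (so a half turn about z gives the same grasp; the last joint's range is limited). The gripper opens to 87 mm and grips with 3 to 60 N. Pads are 19 mm wide; open, the fingers measure 117 mm over their backs; the gripper's body (75 mm by 190 mm) begins 51 mm behind the grasp point.
Start: joints at [66.182, 18.392, -4.016, 83.108, 1.295, 78.541, -3.26], TCP at [0.271, -0.591, 0.237] pointing down, gripper open.
Joint ranges: [-163.93, 163.93], [-17.29, 119.83], [-79.2, 71.16], [3.27, 140.29], [-89.18, 269.18], [5.43, 117.66], [-154.24, 154.24]. Speed limits (degrees/s): [147.25, 147.25, 180, 180, 180, 180, 180].

### API

Orientations are given as [roll, pitch, yaw] about the fixed x, y, z axes, in that order (R = Rz(yaw) Ry(pitch) Rx(roll)).
In Python, from cell import env gives the robot as it stands.
- The arm moves only by the tool jog_arm, never from a script. Its argument "motion" is a list that holds one entry, the list of rows, each a list of 7 numbers: the shift along the tool's x, y, z in units of 0.1 m (1.0 is 0.1 m), then the turn, a rotation vector about the tool's x, y, z in units of 180 degrees (1.0 is 180 degrees), then the closure, from 0 (fully open) to 1 (shut). A call has 1 to 5 rows; each row is the pose to reach, as a shift and turn from the pose commanded when the call began, along the tool's axes at that moment, turning the shorter way round; what a row does not reach only later rows make up. A row lasts 1/10 s, in which the tool goes at most 50 mm and 8.59 degrees, less where a joint would pass 70% of its speed; a pose out of reach is approached as far as the arm can. A call with a number of a shift or a turn outside -1 to 1 is refused whole. A call with a gripper value outside its range is refused whole. The fingers move at their own pace and stop on an object; "grip_force" is the grip in N (left out, the last holds). Time passes only in rows, so rows that repeat a pose let the fingers close. It gives the time, the measured TCP pose, the force, the opening and the grip force at its end, in the units of the state.
- env.get_obs(): the state, without advancing time (a new reading comes with each control period).
- env.read_camera(name): name is "scene" or "top" or "wrist"; returns (picture, depth): 480x640x3 uint8, red, green, blue; 480x640 float32, m along the optical axis (not along the pixel's ray), 0 where there is no reading.
- env.camera_info(name): a dict with "camera_matrix" (3x3 intrinsics, pixels), "k1" (the pictures are not rectified: a ray, as slopes to the right and down, at radius r is drawn at 1 + k1 r^2 times it, then the intrinsics apply), "origin" and "orientation" of the camera in the world; the wrist camera has in their place "mount" (4x4, takes a point from camera to tool coordinates, whose origin is the TCP and whose axes are the flange's). Camera axes: x right, y down, z forward; pixel columns grow to the right and rows downward; lengths in m; the calibration is good to about 2 mm. A picture is of the moment at which its call begins: read the wrist's pose just before it. camera_info takes no time and is no camera call.
- env.sign_off(): hands the job in; it is judged then, once.
The state is a dict: "time_s": time; "qpos": joint angles; "joint_velocities": joint speeds; "effort": joint torques, N m; "tool_pos": TCP position; "tool_rot": TCP orientation; "force": force on the tool from outside, world axes, zero at the start; "wrist_torque": the same for the moment, N m; "grip_width": finger opening in m; "grasp_force": force on a finger pad.
Only numpy, scipy, OpenCV 4.12 (cv2) and the standard library are available. Lean on these libraries where they do the work, as an engineer would, in place of code of your own. Each camera call takes 0.05 s, during which the arm holds its last target. There are 200 camera calls.

## Working session

There is one attempt and no reset: what is moved stays moved. The work goes in short steps, Python scripts to look and compute and a tool call to move; the robot and the scene stay as the last step left them, time stands still between calls to the robot, and variables do not carry over. Pictures are saved under pics/ and viewed, at most 14 in all, crops included, and the job is handed in when it is done.

Besides the shell and the picture viewer there is one more tool, called by a JSON object that holds its "api" and its "payload". jog_arm: Moves the arm, as the interface text tells. Shifts and turns lie within -1 to 1; 1 stands for 0.1 m of shift or 180 degrees of turn. Its arguments: {"type":"object","properties":{"motion":{"type":"array","items":{"type":"array","items":{"type":"array","items":{"type":"number"}}}},"grip_force":{"type":"number"}},"required":["motion"]}

```bash
mkdir -p pics; ls
cat > h.py <<'E'
import numpy as np, cv2
from scipy.spatial.transform import Rotation as R
from cell import env
def cloud(name):
    o=env.get_obs(); img,d=env.read_camera(name); c=env.camera_info(name)
    K=np.array(c["camera_matrix"]); h,w=d.shape
    u,v=np.meshgrid(np.arange(w),np.arange(h))
    p=cv2.undistortPoints(np.stack([u,v],-1).reshape(-1,1,2).astype(float),K,np.array([c["k1"],0,0,0,0.])).reshape(h,w,2)
    P=np.dstack([p*d[...,None],d])
    if "mount" in c:
        M=np.array(c["mount"]);P=P@M[:3,:3].T+M[:3,3]
        Rt=R.from_euler('xyz',o["tool_rot"],degrees=True).as_matrix();t=np.array(o["tool_pos"])
    else:
        ori=np.array(c["orientation"]);Rt=ori if ori.shape==(3,3) else R.from_euler('xyz',ori,degrees=True).as_matrix();t=np.array(c["origin"])
    P=P@Rt.T+t; P[d==0]=np.nan
    return img,d,P
E
python3 - <<'E'
from h import *
print(env.get_obs())
for n in("scene","top"):
    print(env.camera_info(n))
    i,d,P=cloud(n); cv2.imwrite(f"pics/{n}0.png",i[...,::-1]); np.save(f"{n}0.npy",P)
print(env.camera_info("wrist"))
E
```

```text
pics
{'time_s': 0.0, 'qpos': array([66.18276628, 18.43908301, -4.01540457, 83.17547886,  1.29560252,
       78.54008012, -3.26119658]), 'joint_velocities': array([ 0.0443651 ,  0.08413309,  0.04923709,  0.06838543,  0.07654857,
       -0.05185391, -0.11091342]), 'effort': array([ 6.74703233e-05, -4.91295612e+01, -4.03809054e-01, -3.12534857e+01,
       -6.38373778e-02,  4.36448108e-02,  1.86507564e-04]), 'tool_pos': array([ 0.27057181, -0.59042779,  0.23545615]), 'tool_rot': array([-1.79890635e+02,  6.38468034e-03,  2.46258055e+01]), 'force': array([ 0.5614735 , -1.25499048,  0.3882198 ]), 'wrist_torque': array([-0.02250594, -0.06666497,  0.00065285]), 'grasp_force': 0.0, 'grip_width': 0.08724939193869494}
{'camera_matrix': array([[454.66297205,   0.        , 328.05349885],
       [  0.        , 454.66297205, 241.82971451],
       [  0.        ,   0.        ,   1.        ]]), 'k1': -0.10530021849731898, 'origin': array([1.13875455, 0.19318711, 0.89300569]), 'orientation': array([-143.48360311,    0.5625706 ,  106.78335536])}
{'camera_matrix': array([[577.61323944,   0.        , 320.26880156],
       [  0.        , 577.61323944, 234.72876759],
       [  0.        ,   0.        ,   1.        ]]), 'k1': -0.09746192235203083, 'origin': array([ 0.29584767, -0.01368309,  1.17404746]), 'orientation': array([-167.18522096,   -0.31869661,  -82.26881971])}
{'camera_matrix': array([[350.73329262,   0.        , 314.87855322],
       [  0.        , 350.73329262, 240.04035513],
       [  0.        ,   0.        ,   1.        ]]), 'k1': -0.001818456113186794, 'mount': array([[-5.03645980e-04, -9.67733713e-01, -2.51974616e-01,
         6.85473596e-02],
       [ 9.99999599e-01, -6.74044168e-04,  5.89938344e-04,
         2.48703788e-04],
       [-7.40745245e-04, -2.51974218e-01,  9.67733664e-01,
        -1.48081496e-01],
       [ 0.00000000e+00,  0.00000000e+00,  0.00000000e+00,
         1.00000000e+00]])}
```

View pics/top0.png

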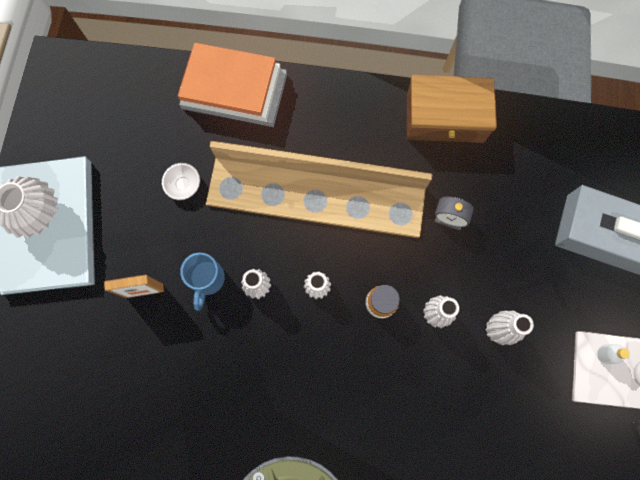

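View pics/scene0.png

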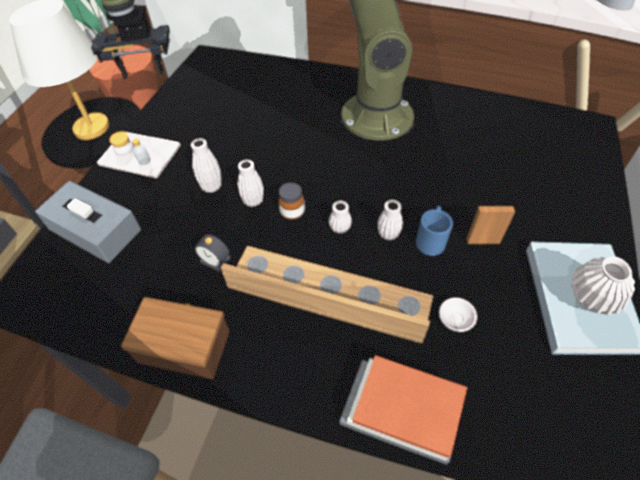

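The clock stands at the ledge's right (−y) end in top view (454,212). The marks are at (231,188), (273,195), (315,201), (357,207) and (400,213). In the same view the frame is at (133,287), the mug at (202,275) and the candle at (382,301). The vases, left to right, look like second (256,284), shortest (317,285), third (441,311) and tallest (510,327).

```bash
cat > m.py <<'E'
from h import *
from scipy.optimize import least_squares
T=np.load("top0.npy");S=np.load("scene0.npy");it=cv2.imread("pics/top0.png")
C=np.vstack([T.reshape(-1,3),S.reshape(-1,3)]);C=C[~np.isnan(C[:,0])]
n=T.reshape(-1,3);n=n[~np.isnan(n[:,0])];print("table z top/scene",np.median(n[abs(n[:,2])<.02,2]),np.median(S[abs(S[...,2])<.02][:,2]))
for nm,(u,v) in dict(second=(256,284),short=(317,285),third=(441,311),tall=(510,327),candle=(382,301),mug=(202,275),clock=(454,212),dish=(181,182)).items():
    s=np.nanmedian(T[v-3:v+4,u-3:u+4].reshape(-1,3),0)
    for lab,X in(("T",T),("S",S),("C",C)):
        X=X.reshape(-1,3);X=X[~np.isnan(X[:,0])]
        q=X[(np.hypot(*(X[:,:2]-s[:2]).T)<.06)&(X[:,2]>.015)]
        H=np.percentile(q[:,2],98); t=q[(q[:,2]>H-.024)&(q[:,2]<H-.004)] 
        f=least_squares(lambda p:np.hypot(t[:,0]-p[0],t[:,1]-p[1])-p[2],[s[0],s[1],.018],loss="soft_l1",f_scale=.002)
        tt=q[q[:,2]>H-.004]
        print(nm,lab,"H%.3f"%H,"circ",f.x.round(4),"topmid",((tt.min(0)+tt.max(0))/2).round(4)[:2],len(t))
# marks
ctr=[]
for (u,v) in [(231,188),(273,195),(315,201),(357,207),(400,213)]:
    hsv=cv2.cvtColor(it,cv2.COLOR_BGR2HSV);m=np.zeros(it.shape[:2],bool);m[v-16:v+17,u-17:u+18]=1
    m&=(hsv[...,1]<60)&(hsv[...,2]>60); p=T[m];p=p[~np.isnan(p[:,0])]
    ctr.append((p.min(0)+p.max(0))/2);print("mark",ctr[-1].round(4),np.median(p,0).round(4),m.sum())
ctr=np.array(ctr);d=ctr[0]-ctr[-1];print("yaw",np.degrees(np.arctan2(-d[0],d[1])),np.hypot(d[0],d[1]))
# panel top
for lab,X in(("T",T),("S",S)):
    X=X.reshape(-1,3);q=X[(np.hypot(*(X[:,:2]-ctr[2,:2]).T)<.24)&(X[:,2]>.074)&(X[:,2]<.1)];r=cv2.minAreaRect(q[:,:2].astype(np.float32));print("panel",lab,r,np.median(q[:,2]))
    s=np.nanmedian(T[285:290,120:150].reshape(-1,3),0)
    q=X[(np.hypot(*(X[:,:2]-s[:2]).T)<.07)&(X[:,2]>.110)&(X[:,2]<.14)];print("frame",lab,cv2.minAreaRect(q[:,:2].astype(np.float32)),np.percentile(q[:,2],[50,95]),len(q))
E
python3 m.py
```

```text
table z top/scene 0.0005886410416626742 -0.00010582950893645027
second T H0.104 circ [0.4362 0.1265 0.0141] topmid [0.4371 0.1285] 146
second S H0.102 circ [0.4375 0.1275 0.0172] topmid [0.4374 0.1277] 98
second C H0.103 circ [0.4384 0.1274 0.0158] topmid [0.4376 0.1284] 215
short T H0.079 circ [0.4515 0.0063 0.0135] topmid [0.4533 0.0075] 137
short S H0.078 circ [0.4528 0.0089 0.0167] topmid [0.4526 0.0096] 82
short C H0.079 circ [0.4539 0.009  0.0152] topmid [0.4533 0.0082] 227
third T H0.129 circ [ 0.4288 -0.2365  0.0154] topmid [ 0.4297 -0.2377] 130
third S H0.127 circ [ 0.4303 -0.2379  0.018 ] topmid [ 0.4309 -0.2372] 98
third C H0.128 circ [ 0.4308 -0.2368  0.0164] topmid [ 0.43   -0.2376] 228
tall T H0.153 circ [ 0.4139 -0.3664  0.0159] topmid [ 0.4145 -0.3674] 133
tall S H0.151 circ [ 0.4159 -0.3679  0.0168] topmid [ 0.4163 -0.3662] 87
tall C H0.153 circ [ 0.4149 -0.3675  0.0171] topmid [ 0.4157 -0.367 ] 202
candle T H0.079 circ [ 0.4349 -0.1242  0.0196] topmid [ 0.4377 -0.1252] 313
candle S H0.078 circ [ 0.4401 -0.1227  0.0226] topmid [ 0.4371 -0.1241] 149
candle C H0.079 ci
[... 873 characters left out ...]
-0.0536  0.0135] [ 0.6274 -0.0535  0.0132] 436
mark [ 0.6261 -0.1441  0.0142] [ 0.6259 -0.1434  0.0131] 434
yaw -1.0446899178388853 0.3609903608033964
panel T ((0.561893880367279, 0.03582128882408142), (0.4492994546890259, 0.2861247956752777), 89.91976165771484) 0.08173526273873766
frame T ((0.3950585722923279, 0.3586428761482239), (0.01806645467877388, 0.08022540807723999), 16.511056900024414) [0.11943067 0.12301306] 406
panel S ((0.5592294931411743, 0.0382382869720459), (0.450375497341156, 0.28866270184516907), 88.6939697265625) 0.0810609192619674
frame S ((0.39793500304222107, 0.3597252666950226), (0.019517220556735992, 0.08077920973300934), 19.123083114624023) [0.11864425 0.12134072] 286
```

{"api": "jog_arm", "payload": {"motion": [[[0,0,-0.3,0,0,-0.2,0],[0,0,-0.3,0,0,-0.2,0],[0,0,-0.3,0,0,-0.2,0],[0,0,-0.3,0,0,-0.2,0],[0,0,-0.3,0,0,-0.2,0]]]}}

```text
time_s: 0.6
tool_pos: [0.2707, -0.5907, 0.266]
tool_rot: [-180.0, -0.0, 60.7]
force: [0.5, 0.1, -0.7]
grip_width: 0.0872
grasp_force: 0.0
```

{"api": "jog_arm", "payload": {"motion": [[[0,0,0,0,0,-0.163,0],[0,0,0,0,0,-0.163,0],[0,0,0,0,0,-0.163,0],[0,0,0,0,0,-0.163,0],[0,0,0,0,0,-0.163,0]]]}}

```text
time_s: 1.1
tool_pos: [0.2707, -0.5908, 0.2661]
tool_rot: [-180.0, -0.0, 89.8]
force: [-0.2, 0.1, -0.6]
grip_width: 0.0871
grasp_force: 0.0
```

{"api": "jog_arm", "payload": {"motion": [[[0.5,0.4,0,0,0,0,0],[1,0.8,0,0,0,0,0],[1,0.8,0,0,0,0,0],[1,0.8,0,0,0,0,0]]]}}

```text
time_s: 1.5
tool_pos: [0.3558, -0.486, 0.267]
tool_rot: [179.9, -0.1, 90.3]
force: [-0.2, 0.2, -0.2]
grip_width: 0.0872
grasp_force: 0.0
```

{"api": "jog_arm", "payload": {"motion": [[[0.5,0.4,0,0,0,0,0],[1,0.8,0,0,0,0,0],[1,0.8,0,0,0,0,0],[1,0.8,0,0,0,0,0]]]}}

```text
time_s: 1.9
tool_pos: [0.4345, -0.3865, 0.2668]
tool_rot: [179.9, -0.1, 90.3]
force: [0.5, 0.0, 0.0]
grip_width: 0.0873
grasp_force: 0.0
```

{"api": "jog_arm", "payload": {"motion": [[[0.5,0.4,0,0,0,0,0],[1,0.8,0,0,0,0,0],[1,0.8,0,0,0,0,0],[1,0.8,0,0,0,0,0]]]}}

```text
time_s: 2.3
tool_pos: [0.5136, -0.287, 0.2666]
tool_rot: [179.9, -0.1, 90.2]
force: [0.3, -0.3, -0.5]
grip_width: 0.0872
grasp_force: 0.0
```

{"api": "jog_arm", "payload": {"motion": [[[0.5,0,0,0,0,0,0],[1,0,0,0,0,0,0],[1,0,0,0,0,0,0]]]}}

```text
time_s: 2.6
tool_pos: [0.5116, -0.1847, 0.2671]
tool_rot: [180.0, -0.1, 90.3]
force: [-0.5, 1.1, 0.7]
grip_width: 0.0873
grasp_force: 0.0
```

{"api": "jog_arm", "payload": {"motion": [[[0.5,0,0,0,0,0,0],[1,0,0,0,0,0,0],[1,0,0,0,0,0,0]]]}}

```text
time_s: 2.9
tool_pos: [0.5113, -0.0848, 0.2673]
tool_rot: [179.9, -0.1, 90.4]
force: [-0.1, 0.7, -0.3]
grip_width: 0.087
grasp_force: 0.0
```

{"api": "jog_arm", "payload": {"motion": [[[0.5,0,0,0,0,0,0],[1,0,0,0,0,0,0],[1,0,0,0,0,0,0]]]}}

```text
time_s: 3.2
tool_pos: [0.511, 0.0153, 0.2673]
tool_rot: [179.9, -0.1, 90.4]
force: [-0.1, -0.2, 0.2]
grip_width: 0.0869
grasp_force: 0.0
```

{"api": "jog_arm", "payload": {"motion": [[[0.5,0,0,0,0,0,0],[1,0,0,0,0,0,0],[1,0,0,0,0,0,0]]]}}

```text
time_s: 3.5
tool_pos: [0.5106, 0.1153, 0.2672]
tool_rot: [180.0, -0.2, 90.4]
force: [-0.3, -0.6, 1.3]
grip_width: 0.0869
grasp_force: 0.0
```

{"api": "jog_arm", "payload": {"motion": [[[0.5,0,0,0,0,0,0],[1,0,0,0,0,0,0],[1,0,0,0,0,0,0]]]}}

```text
time_s: 3.8
tool_pos: [0.51, 0.2153, 0.2669]
tool_rot: [-180.0, -0.3, 90.4]
force: [-1.3, 0.1, -0.3]
grip_width: 0.0873
grasp_force: 0.0
```

{"api": "jog_arm", "payload": {"motion": [[[0,0,0,0,0,-0.097,0],[0,0,0,0,0,-0.097,0],[0,0,0,0,0,-0.097,0],[0,0,0,0,0,-0.097,0]]]}}

```text
time_s: 4.2
tool_pos: [0.512, 0.2073, 0.2663]
tool_rot: [-180.0, 0.0, 107.1]
force: [0.3, 0.6, -0.4]
grip_width: 0.0873
grasp_force: 0.0
```

```bash
cat >> h.py <<'E'
def delta(target,rpy=None):
    "shift/turn in jog units from current pose to a target TCP pose"
    o=env.get_obs();A=R.from_euler('xyz',o["tool_rot"],degrees=True)
    s=A.inv().apply(np.array(target)-o["tool_pos"])/.1
    r=(A.inv()*R.from_euler('xyz',rpy,degrees=True)).as_rotvec()/np.pi if rpy else np.zeros(3)
    return np.r_[s,r].round(3)
E
python3 - <<'E'
from h import *
i,d,P=cloud("wrist"); cv2.imwrite("pics/w1.png",i[...,::-1])
X=P.reshape(-1,3);X=X[~np.isnan(X[:,0])]
print(np.median(X[abs(X[:,2])<.02,2]))
q=X[(np.hypot(X[:,0]-.3965,X[:,1]-.359)<.07)&(X[:,2]>.112)&(X[:,2]<.13)]
r=cv2.minAreaRect(q[:,:2].astype(np.float32));print(r,np.percentile(q[:,2],[5,50,95]),len(q))
print(env.get_obs()["tool_pos"],delta([.3965,.359,.24],[180,0,107.5]))
E
```

```text
0.0001323753510407144
((0.40239664912223816, 0.33864206075668335), (0.016561219468712807, 0.037375085055828094), 17.015331268310547) [0.11540861 0.11977492 0.12113993] 1276
[0.51188653 0.20759129 0.26641682] [ 1.787 -0.657  0.264 -0.     0.    -0.002]
```

View pics/w1.png

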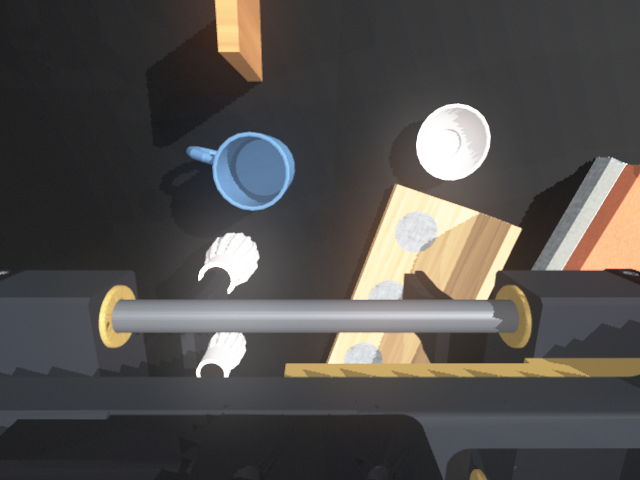

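The picture agrees with the top view: the frame's near part shows at (240,40), the mug at (253,170) and marks at (416,231) and (388,295). I'll approach the frame from above.

{"api": "jog_arm", "payload": {"motion": [[[0.45,-0.16,0,0,0,0,0],[0.9,-0.33,0,0,0,0,0],[0.9,-0.33,0,0,0,0,0]]]}}

```text
time_s: 4.55
tool_pos: [0.4477, 0.2914, 0.2674]
tool_rot: [180.0, -0.2, 107.9]
force: [-0.6, 0.3, 0.6]
grip_width: 0.087
grasp_force: 0.0
```

{"api": "jog_arm", "payload": {"motion": [[[0.45,-0.16,0.1,0,0,0,0],[0.885,-0.327,0.264,0,0,0,0],[0.885,-0.327,0.264,0,0,0,0],[0.885,-0.327,0.264,0,0,0,0],[0.885,-0.327,0.264,0,0,0,0]]]}}

```text
time_s: 5.05
tool_pos: [0.3966, 0.3584, 0.2403]
tool_rot: [180.0, 0.1, 107.3]
force: [0.0, -0.5, -0.0]
grip_width: 0.0871
grasp_force: 0.0
```

Run:
```python
from h import *
print(env.get_obs()["tool_pos"],env.get_obs()["tool_rot"],delta([.3962,.359,.102],[180,0,107]))
```

```text
[0.39655911 0.35836795 0.24027631] [1.79967489e+02 5.04332490e-02 1.07251905e+02] [ 8.000e-03 -2.000e-03  1.383e+00  0.000e+00  0.000e+00  1.000e-03]
```

{"api": "jog_arm", "payload": {"motion": [[[0,0,0.25,0,0,0,0],[0,0,0.5,0,0,0,0],[0,0,0.75,0,0,0,0],[0,0,0.9,0,0,0,0]]]}}

```text
time_s: 5.45
tool_pos: [0.3964, 0.3574, 0.1485]
tool_rot: [-179.9, 0.1, 107.2]
force: [0.6, -0.0, 0.3]
grip_width: 0.0871
grasp_force: 0.0
```

{"api": "jog_arm", "payload": {"motion": [[[0,0,0.15,0,0,0,0.3],[0,0,0.35,0,0,0,0.5],[0,0,0.48,0,0,0,0.5],[0,0,0.48,0,0,0,0.7],[0,0,0.48,0,0,0,0.8]]], "grip_force": 15}}

```text
time_s: 5.95
tool_pos: [0.3955, 0.3599, 0.1025]
tool_rot: [180.0, -0.0, 107.4]
force: [-0.8, 0.3, 0.9]
grip_width: 0.0551
grasp_force: 0.0
```

{"api": "jog_arm", "payload": {"motion": [[[0,0,0,0,0,0,1],[0,0,0,0,0,0,1],[0,0,0,0,0,0,1],[0,0,0,0,0,0,1],[0,0,0,0,0,0,1]]]}}

```text
time_s: 6.45
tool_pos: [0.3953, 0.3596, 0.1023]
tool_rot: [180.0, 0.0, 107.4]
force: [-0.9, -1.1, 0.8]
grip_width: 0.016
grasp_force: 15.0
```

{"api": "jog_arm", "payload": {"motion": [[[0,0,0,0,0,0,1],[0,0,0,0,0,0,1],[0,0,0,0,0,0,1],[0,0,0,0,0,0,1],[0,0,0,0,0,0,1]]]}}

```text
time_s: 6.95
tool_pos: [0.3953, 0.3596, 0.1023]
tool_rot: [180.0, 0.0, 107.4]
force: [-0.7, -1.6, 4.0]
grip_width: 0.0157
grasp_force: 15.0
```

{"api": "jog_arm", "payload": {"motion": [[[0,0,-0.08,0,0,0,1],[0,0,-0.25,0,0,0,1],[0,0,-0.5,0,0,0,1],[0,0,-0.75,0,0,0,1],[0,0,-1,0,0,0,1]]]}}

```text
time_s: 7.45
tool_pos: [0.3949, 0.3598, 0.2041]
tool_rot: [180.0, -0.0, 107.5]
force: [-0.2, 0.1, -0.9]
grip_width: 0.0157
grasp_force: 15.0
```

{"api": "jog_arm", "payload": {"motion": [[[0,0,-0.2,0,0,0.02,1],[0,0,-0.4,0,0,0.05,1],[0,0,-0.6,0,0,0.08,1],[0,0,-0.6,0,0,0.102,1],[0,0,-0.6,0,0,0.102,1]]]}}

```text
time_s: 7.95
tool_pos: [0.3951, 0.3601, 0.2637]
tool_rot: [179.9, -0.0, 89.1]
force: [-1.3, -0.8, -1.6]
grip_width: 0.0159
grasp_force: 15.0
```

{"api": "jog_arm", "payload": {"motion": [[[-0.1,0.05,0,0,0,0,1],[-0.3,0.15,0,0,0,0,1],[-0.55,0.3,0,0,0,0,1],[-0.8,0.45,0,0,0,0,1],[-1,0.6,0,0,0,0,1]]]}}

```text
time_s: 8.45
tool_pos: [0.4541, 0.2558, 0.2617]
tool_rot: [-180.0, 0.1, 89.1]
force: [0.2, 0.3, -2.1]
grip_width: 0.016
grasp_force: 15.0
```

{"api": "jog_arm", "payload": {"motion": [[[-0.25,0.15,0,0,0,0,1],[-0.5,0.3,0,0,0,0,1],[-0.75,0.45,0,0,0,0,1],[-1,0.6,0,0,0,0,1]]]}}

```text
time_s: 8.85
tool_pos: [0.5121, 0.1554, 0.2617]
tool_rot: [-179.9, 0.0, 89.1]
force: [0.1, -0.7, -0.9]
grip_width: 0.0159
grasp_force: 15.0
```

{"api": "jog_arm", "payload": {"motion": [[[-0.25,0.15,0,0,0,0,1],[-0.5,0.3,0,0,0,0,1],[-0.75,0.45,0,0,0,0,1],[-1,0.6,0,0,0,0,1]]]}}

```text
time_s: 9.25
tool_pos: [0.5702, 0.0544, 0.2617]
tool_rot: [-179.9, 0.0, 89.1]
force: [0.2, 0.4, -0.8]
grip_width: 0.0155
grasp_force: 15.0
```

{"api": "jog_arm", "payload": {"motion": [[[-0.25,0.15,0,0,0,0,1],[-0.5,0.3,0,0,0,0,1],[-0.75,0.45,0,0,0,0,1],[-1,0.6,0,0,0,0,1]]]}}

```text
time_s: 9.65
tool_pos: [0.6284, -0.0466, 0.2615]
tool_rot: [-179.9, 0.0, 89.1]
force: [-0.2, 0.3, -2.0]
grip_width: 0.016
grasp_force: 15.0
```

{"api": "jog_arm", "payload": {"motion": [[[-0.25,0.1,0,0.01,0,0,1],[-0.5,0.2,0,0.03,0,0,1],[-0.75,0.3,0,0.05,0,0,1],[-0.85,0.3,0,0.072,0,0,1],[-0.85,0.3,0,0.072,0,0,1]]]}}

```text
time_s: 10.15
tool_pos: [0.6574, -0.1333, 0.2586]
tool_rot: [-166.8, -0.1, 88.9]
force: [0.5, -0.1, -2.2]
grip_width: 0.0159
grasp_force: 15.0
```

Run:
```python
from h import *
o=env.get_obs();print(o["tool_pos"],o["tool_rot"])
T=np.load("top0.npy");S=np.load("scene0.npy")
for X in(T,S,cloud("wrist")[2]):
    X=X.reshape(-1,3);q=X[(X[:,0]>.66)&(X[:,0]<.73)&(abs(X[:,1]-.0365)<.2)&(X[:,2]>.078)&(X[:,2]<.086)]
    if len(q)<20: print(len(q));continue
    x=q[:,0]-.01885*(q[:,1]-.0365); print("panel top x (mid)",np.percentile(x,[1,5,50,95,99]).round(4),len(q), "slope",np.polyfit(q[:,1],q[:,0],1)[0].round(4))
t=R.from_euler('z',89,degrees=True)*R.from_euler('x',180,degrees=True)*R.from_euler('x',13,degrees=True)
print(t.as_euler('xyz',degrees=True),delta([.6822,-.1446,.1135],list(t.as_euler('xyz',degrees=True))))
```

```text
[ 0.65738217 -0.1332737   0.25862359] [-1.66759287e+02 -5.21092512e-02  8.89068410e+01]
panel top x (mid) [0.6885 0.6894 0.695  0.7012 0.7024] 1167 slope 0.0174
panel top x (mid) [0.6889 0.6898 0.6962 0.7019 0.7026] 1114 slope 0.0229
panel top x (mid) [0.6892 0.6898 0.6952 0.7006 0.7011] 3713 slope 0.0224
[-1.67000000e+02  1.27222187e-14  8.90000000e+01] [-1.340e-01  5.770e-01  1.367e+00 -1.000e-03 -1.000e-03  0.000e+00]
```

{"api": "jog_arm", "payload": {"motion": [[[-0.04,0.2,0.1,0,0,0,1],[-0.1,0.4,0.25,0,0,0,1],[-0.134,0.577,0.4,0,0,0,1],[-0.134,0.577,0.5,0,0,0,1],[-0.134,0.577,0.5,0,0,0,1]]]}}

```text
time_s: 10.7
tool_pos: [0.7003, -0.1429, 0.1993]
tool_rot: [-166.9, -0.1, 89.2]
force: [0.5, 0.4, -0.8]
grip_width: 0.0159
grasp_force: 15.0
```

{"api": "jog_arm", "payload": {"motion": [[[0,0,0.15,0,0,0,1],[0,0,0.35,0,0,0,1],[0,0,0.55,0,0,0,1],[0,0,0.75,0,0,0,1],[0,0,0.8,0,0,0,1]]]}}

```text
time_s: 11.2
tool_pos: [0.6822, -0.1433, 0.1222]
tool_rot: [-166.9, 0.0, 89.1]
force: [-0.1, 0.4, -2.2]
grip_width: 0.0157
grasp_force: 15.0
```

Run:
```python
from h import *
o=env.get_obs();print(o["tool_pos"],o["tool_rot"],o["force"])
print(delta([.6822,-.1446,.1135],[-167,0,89]))
```

```text
[ 0.68219258 -0.14327026  0.12224205] [-1.66930482e+02  2.61621057e-03  8.91204170e+01] [-0.06390636  0.40956309 -2.22523735]
[-0.013  0.02   0.085 -0.     0.     0.001]
```

{"api": "jog_arm", "payload": {"motion": [[[-0.01,0.01,0.03,0,0,0,1],[-0.01,0.02,0.05,0,0,0,1],[-0.01,0.02,0.07,0,0,0,1],[-0.01,0.02,0.075,0,0,0,1],[-0.01,0.02,0.075,0,0,0,1]]]}}

```text
time_s: 11.7
tool_pos: [0.6846, -0.1445, 0.1151]
tool_rot: [-167.1, 0.0, 89.1]
force: [0.4, 1.1, -1.9]
grip_width: 0.0159
grasp_force: 15.0
```

{"api": "jog_arm", "payload": {"motion": [[[0,0,0.005,0,0,0,1],[0,0,0.01,0,0,0,1],[0,0,0.01,0,0,0,1]]]}}

```text
time_s: 12.0
tool_pos: [0.6841, -0.1446, 0.1137]
tool_rot: [-167.0, 0.0, 89.1]
force: [0.3, 0.6, -2.2]
grip_width: 0.0157
grasp_force: 15.0
```

{"api": "jog_arm", "payload": {"motion": [[[0,-0.01,0.005,0,0,0,1],[0,-0.01,0.01,0,0,0,1],[0,-0.01,0.01,0,0,0,1]]]}}

```text
time_s: 12.3
tool_pos: [0.683, -0.1446, 0.1135]
tool_rot: [-167.1, 0.0, 89.1]
force: [1.0, 0.3, 1.1]
grip_width: 0.0158
grasp_force: 15.0
```

{"api": "jog_arm", "payload": {"motion": [[[0,0,0.005,0,0,0,1],[0,0,0.01,0,0,0,1],[0,0,0.01,0,0,0,1]]]}}

```text
time_s: 12.6
tool_pos: [0.6831, -0.1445, 0.1134]
tool_rot: [-167.1, 0.0, 89.1]
force: [0.5, 0.1, 5.7]
grip_width: 0.0159
grasp_force: 15.0
```

{"api": "jog_arm", "payload": {"motion": [[[0,0,-0.01,0,0,0,0.82],[0,0,-0.01,0,0,0,0.8],[0,0,-0.01,0,0,0,0.77],[0,0,-0.01,0,0,0,0.73],[0,0,-0.01,0,0,0,0.7]]]}}

```text
time_s: 13.1
tool_pos: [0.6827, -0.1446, 0.1127]
tool_rot: [-167.0, 0.0, 89.1]
force: [1.2, 0.6, 0.2]
grip_width: 0.0239
grasp_force: 0.0
```

{"api": "jog_arm", "payload": {"motion": [[[0,0,0,0,0,0,0.6],[0,0,0,0,0,0,0.55],[0,0,0,0,0,0,0.5],[0,0,0,0,0,0,0.5],[0,0,0,0,0,0,0.5]]]}}

```text
time_s: 13.6
tool_pos: [0.6829, -0.1446, 0.1131]
tool_rot: [-167.0, 0.0, 89.1]
force: [0.8, 0.7, 0.6]
grip_width: 0.043
grasp_force: 0.0
```

Run:
```python
from h import *
print(env.get_obs()["force"])
for n in("wrist","scene"):
    i,d,P=cloud(n);cv2.imwrite(f"pics/{n}2.png",i[...,::-1])
```

```text
[0.82249946 0.70196115 0.62641642]
```

View pics/wrist2.png

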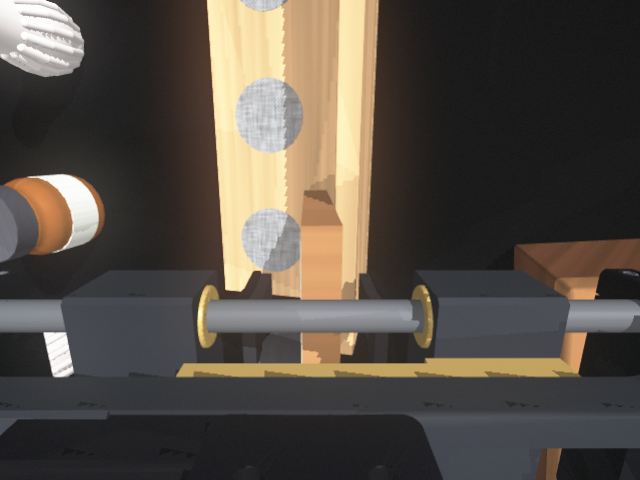

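The frame rests on the panel between the open fingers at about (320,270), clear of both pads. I'll retreat and go for the shortest vase.

{"api": "jog_arm", "payload": {"motion": [[[0,0,-0.1,0,0,0,0.5],[0,0,-0.3,0,0,0,0.5],[0,0,-0.6,0,0,0,0.5],[0,0,-1,0,0,0,0.5]]]}}

```text
time_s: 14.1
tool_pos: [0.7046, -0.1451, 0.2107]
tool_rot: [-166.9, -0.0, 89.1]
force: [1.3, -0.0, -0.3]
grip_width: 0.0433
grasp_force: 0.0
```

{"api": "jog_arm", "payload": {"motion": [[[0.1,-0.3,-0.1,-0.03,0,0,0.3],[0.3,-0.6,-0.1,-0.072,0,0,0.3],[0.5,-0.8,-0.1,-0.072,0,0,0.3],[0.5,-0.8,-0.1,-0.072,0,0,0.3]]]}}

```text
time_s: 14.5
tool_pos: [0.6277, -0.0895, 0.2405]
tool_rot: [180.0, 0.1, 89.3]
force: [1.0, 0.9, 0.0]
grip_width: 0.0601
grasp_force: 0.0
```

{"api": "jog_arm", "payload": {"motion": [[[0.3,-0.4,0,0,0,0,0.3],[0.5,-0.8,0,0,0,0,0.3],[0.5,-0.8,0,0,0,0,0.3],[0.5,-0.8,0,0,0,0,0.3]]]}}

```text
time_s: 14.9
tool_pos: [0.5517, -0.0425, 0.2395]
tool_rot: [179.9, 0.1, 89.1]
force: [1.1, -0.0, -0.3]
grip_width: 0.0608
grasp_force: 0.0
```

{"api": "jog_arm", "payload": {"motion": [[[0.3,-0.4,0,0,0,0,0.3],[0.5,-0.8,0,0,0,0,0.3],[0.5,-0.8,0,0,0,0,0.3],[0.5,-0.8,0,0,0,0,0.3],[0.5,-0.8,0,0,0,0,0.3]]]}}

```text
time_s: 15.4
tool_pos: [0.4739, 0.0077, 0.239]
tool_rot: [179.9, -0.0, 89.0]
force: [-0.2, -0.1, -0.3]
grip_width: 0.0609
grasp_force: 0.0
```

Run:
```python
from h import *
o=env.get_obs();print(o["tool_pos"],o["tool_rot"],o["force"])
print(delta([.453,.0085,.14],[180,0,90]))
i,d,P=cloud("scene");cv2.imwrite("pics/s3.png",cv2.resize(i[220:380,180:520,::-1],None,fx=2,fy=2))
i,d,P=cloud("wrist")
X=P.reshape(-1,3);q=X[(X[:,0]>.65)&(X[:,0]<.75)&(X[:,1]<-.1)&(X[:,1]>-.2)&(X[:,2]>.09)];print(len(q),q.min(0),q.max(0))
```

```text
[0.47388467 0.00766454 0.23898924] [ 1.79890182e+02 -2.17636236e-02  8.89857825e+01] [-0.22134546 -0.07305302 -0.28638434]
[ 0.004 -0.211  0.989  0.001 -0.    -0.006]Traceback (most recent call last):
  File "<stdin>", line 6, in <module>
    return umr_minimum(a, axis, None, out, keepdims, initial, where)
ValueError: zero-size array to reduction operation minimum which has no identity
```

View pics/s3.png

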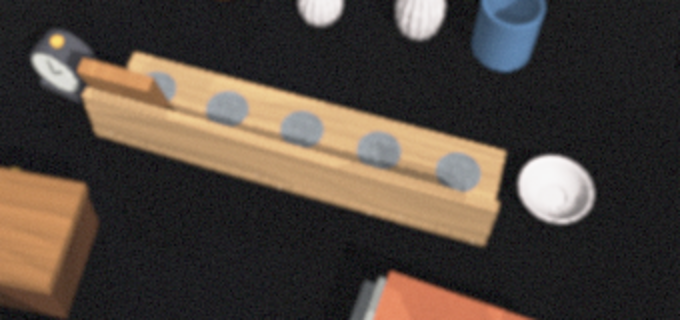

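The crop shows the frame leaning back on the panel behind the end mark (125,80), next to the clock, with the other four marks clear. Next is the shortest vase.

{"api": "jog_arm", "payload": {"motion": [[[0,-0.1,0.2,0,0,0,0.3],[0,-0.211,0.5,0,0,0,0.3],[0,-0.211,0.8,0,0,0,0.3],[0,-0.211,0.9,0,0,0,0.3],[0,-0.211,0.9,0,0,0,0.3]]]}}

```text
time_s: 16.0
tool_pos: [0.4506, 0.0091, 0.1471]
tool_rot: [-179.8, -0.1, 89.1]
force: [-0.6, -0.1, 0.4]
grip_width: 0.0608
grasp_force: 0.0
```

Run:
```python
from h import *
o=env.get_obs();print(o["tool_pos"],delta([.453,.0085,.061]))
```

```text
[0.45061596 0.00912036 0.14707397] [-0.007  0.026  0.861  0.     0.     0.   ]
```

{"api": "jog_arm", "payload": {"motion": [[[0,0.02,0.2,0,0,0,0.3],[0,0.02,0.45,0,0,0,0.3],[0,0.02,0.7,0,0,0,0.3],[0,0.02,0.84,0,0,0,0.3],[0,0.02,0.84,0,0,0,0.3]]], "grip_force": 25}}

```text
time_s: 16.5
tool_pos: [0.4527, 0.0092, 0.0635]
tool_rot: [-179.9, -0.1, 89.1]
force: [0.3, -0.2, 0.7]
grip_width: 0.0611
grasp_force: 0.0
```

{"api": "jog_arm", "payload": {"motion": [[[0,0,0,0,0,0,0.4],[0,0,0,0,0,0,0.5],[0,0,0,0,0,0,0.6],[0,0,0,0,0,0,0.8],[0,0,0,0,0,0,1]]]}}

```text
time_s: 17.0
tool_pos: [0.4535, 0.0091, 0.0648]
tool_rot: [179.9, 0.0, 89.1]
force: [-0.9, 0.2, 2.3]
grip_width: 0.0351
grasp_force: 25.0
```

{"api": "jog_arm", "payload": {"motion": [[[0,0,0,0,0,0,1],[0,0,0,0,0,0,1],[0,0,0,0,0,0,1]]]}}

```text
time_s: 17.3
tool_pos: [0.4535, 0.0091, 0.0648]
tool_rot: [180.0, 0.0, 89.1]
force: [-1.0, -0.6, 5.6]
grip_width: 0.0347
grasp_force: 25.0
```

{"api": "jog_arm", "payload": {"motion": [[[0,0,-0.05,0,0,0,1],[0,0,-0.2,0,0,0,1],[0,0,-0.4,0,0,0,1],[0,0,-0.6,0,0,0,1],[0,0,-0.8,0,0,0,1]]]}}

```text
time_s: 17.8
tool_pos: [0.4524, 0.0093, 0.1446]
tool_rot: [-179.9, -0.0, 89.1]
force: [0.0, -0.7, -1.2]
grip_width: 0.0351
grasp_force: 25.0
```

{"api": "jog_arm", "payload": {"motion": [[[0,0,-0.2,0,0,0,1],[0,0,-0.4,0,0,0,1],[0.05,0.05,-0.55,0,0,0,1],[0.2,0.17,-0.6,0,0,0,1],[0.35,0.29,-0.6,0,0,0,1]]]}}

```text
time_s: 18.3
tool_pos: [0.4831, 0.0438, 0.2051]
tool_rot: [179.9, 0.1, 89.0]
force: [0.7, -0.2, -1.6]
grip_width: 0.035
grasp_force: 25.0
```

{"api": "jog_arm", "payload": {"motion": [[[0.2,0.16,0,0,0,0,1],[0.4,0.33,0,0,0,0,1],[0.6,0.5,0,0,0,0,1],[0.8,0.67,0,0,0,0,1],[1,0.83,0,0,0,0,1]]]}}

```text
time_s: 18.8
tool_pos: [0.5675, 0.1428, 0.2035]
tool_rot: [-179.9, 0.0, 89.0]
force: [-0.1, -0.7, -0.7]
grip_width: 0.0345
grasp_force: 25.0
```

{"api": "jog_arm", "payload": {"motion": [[[0.2,0.16,0,0,0,0,1],[0.4,0.33,0,0,0,0,1],[0.6,0.5,0,0,0,0,1],[0.75,0.64,0,0,0,0,1],[0.75,0.64,0,0,0,0,1]]]}}

```text
time_s: 19.3
tool_pos: [0.6325, 0.2189, 0.2029]
tool_rot: [-179.9, -0.1, 89.2]
force: [-1.0, 0.2, -1.9]
grip_width: 0.0346
grasp_force: 25.0
```

Run:
```python
from h import *
o=env.get_obs();print(o["tool_pos"],o["tool_rot"],delta([.6327,.2165,.0768]))
```

```text
[0.63248529 0.21890106 0.20290977] [-1.79890412e+02 -1.34630400e-01  8.92198126e+01] [-0.027  0.005  1.261  0.     0.     0.   ]
```

{"api": "jog_arm", "payload": {"motion": [[[-0.02,0,0.15,0,0,0,1],[-0.02,0,0.35,0,0,0,1],[-0.02,0,0.55,0,0,0,1],[-0.02,0,0.75,0,0,0,1],[-0.02,0,0.9,0,0,0,1]]]}}

```text
time_s: 19.8
tool_pos: [0.631, 0.212, 0.1115]
tool_rot: [-179.8, 0.1, 89.0]
force: [-0.2, -1.4, -2.4]
grip_width: 0.0348
grasp_force: 25.0
```

{"api": "jog_arm", "payload": {"motion": [[[0,0,0.15,0,0,0,1],[0,0,0.25,0,0,0,1],[0,0,0.3,0,0,0,1],[0,0,0.3,0,0,0,1],[0,0,0.3,0,0,0,1]]]}}

```text
time_s: 20.3
tool_pos: [0.6328, 0.2146, 0.0848]
tool_rot: [179.9, -0.0, 89.1]
force: [-0.1, -0.2, -1.4]
grip_width: 0.0352
grasp_force: 25.0
```

{"api": "jog_arm", "payload": {"motion": [[[0.01,0,0.02,0,0,0,1],[0.02,0,0.04,0,0,0,1],[0.02,0,0.05,0,0,0,1],[0.02,0,0.06,0,0,0,1],[0.02,0,0.06,0,0,0,1]]]}}

```text
time_s: 20.8
tool_pos: [0.6323, 0.2162, 0.078]
tool_rot: [-180.0, 0.0, 89.1]
force: [0.1, 1.2, -1.5]
grip_width: 0.0348
grasp_force: 25.0
```

{"api": "jog_arm", "payload": {"motion": [[[0,0,0.005,0,0,0,1],[0,0,0.01,0,0,0,1],[0,0,0.015,0,0,0,1],[0,0,0.015,0,0,0,1]]]}}

```text
time_s: 21.2
tool_pos: [0.6324, 0.2163, 0.077]
tool_rot: [180.0, 0.0, 89.1]
force: [-0.2, -0.0, 0.8]
grip_width: 0.0347
grasp_force: 25.0
```

{"api": "jog_arm", "payload": {"motion": [[[0,0,0.005,0,0,0,0.62],[0,0,0.005,0,0,0,0.58],[0,0,0.005,0,0,0,0.53],[0,0,0,0,0,0,0.45],[0,0,0,0,0,0,0.35]]]}}

```text
time_s: 21.7
tool_pos: [0.6325, 0.2162, 0.0765]
tool_rot: [180.0, -0.0, 89.1]
force: [-0.2, 0.5, 0.3]
grip_width: 0.0491
grasp_force: 0.0
```

{"api": "jog_arm", "payload": {"motion": [[[0,0,0,0,0,0,0.35],[0,0,-0.05,0,0,0,0.35],[0,0,-0.2,0,0,0,0.35],[0,0,-0.5,0,0,0,0.35],[0,0,-1,0,0,0,0.35]]]}}

```text
time_s: 22.2
tool_pos: [0.6308, 0.2153, 0.1757]
tool_rot: [-179.7, 0.1, 89.1]
force: [1.2, -0.0, -0.1]
grip_width: 0.0568
grasp_force: 0.0
```

{"api": "jog_arm", "payload": {"motion": [[[-0.2,-0.4,-0.1,0,0,0,0.3],[-0.4,-0.8,-0.2,0,0,0,0.3],[-0.46,-0.97,-0.2,0,0,0,0.3]]]}}

```text
time_s: 22.5
tool_pos: [0.533, 0.1713, 0.1992]
tool_rot: [179.8, 0.1, 89.1]
force: [-0.0, 0.8, 0.1]
grip_width: 0.0603
grasp_force: 0.0
```

{"api": "jog_arm", "payload": {"motion": [[[-0.2,-0.4,0,0,0,0,0.3],[-0.4,-0.8,0,0,0,0,0.3],[-0.45,-0.97,0,0,0,0,0.3],[-0.45,-0.97,0,0,0,0,0.3],[-0.45,-0.97,0,0,0,0,0.3]]]}}

```text
time_s: 23.0
tool_pos: [0.4379, 0.1288, 0.1979]
tool_rot: [179.8, 0.1, 89.1]
force: [-0.2, 0.7, 0.2]
grip_width: 0.061
grasp_force: 0.0
```

Run:
```python
from h import *
o=env.get_obs();print(o["tool_pos"],o["tool_rot"],delta([.4375,.128,.086]))
T=cloud("top")[2].reshape(-1,3);q=T[(abs(T[:,0]-.6327)<.05)&(abs(T[:,1]-.2165)<.045)&(T[:,2]>.075)&(T[:,0]<.675)]
print(len(q),(q.min(0)+q.max(0))/2,q.max(0))
```

```text
[0.43786734 0.12877437 0.19793937] [1.79806919e+02 6.48386453e-02 8.90750995e+01] [-0.007 -0.007  1.119  0.     0.     0.   ]
134 [0.63661713 0.21598582 0.08694103] [0.64985204 0.23310881 0.09347368]
```

{"api": "jog_arm", "payload": {"motion": [[[-0.007,0,0.2,0,0,0,0.3],[-0.007,0,0.4,0,0,0,0.3],[-0.007,0,0.6,0,0,0,0.3],[-0.007,0,0.8,0,0,0,0.3],[-0.007,0,0.9,0,0,0,0.3]]]}}

```text
time_s: 23.55
tool_pos: [0.4368, 0.1288, 0.1053]
tool_rot: [-179.9, -0.1, 89.1]
force: [0.6, -0.5, 0.3]
grip_width: 0.0608
grasp_force: 0.0
```

{"api": "jog_arm", "payload": {"motion": [[[0,0,0.1,0,0,0,0.3],[0,0,0.2,0,0,0,0.35],[0,0,0.2,0,0,0,0.4],[0,0,0.2,0,0,0,0.5],[0,0,0.2,0,0,0,0.6]]]}}

```text
time_s: 24.05
tool_pos: [0.4375, 0.1279, 0.0873]
tool_rot: [179.9, 0.0, 89.1]
force: [-0.1, 0.8, -0.0]
grip_width: 0.0436
grasp_force: 0.0
```

{"api": "jog_arm", "payload": {"motion": [[[0,0,0,0,0,0,0.8],[0,0,0,0,0,0,1],[0,0,0,0,0,0,1],[0,0,0,0,0,0,1],[0,0,0,0,0,0,1]]]}}

```text
time_s: 24.55
tool_pos: [0.4375, 0.1278, 0.0872]
tool_rot: [179.9, 0.0, 89.1]
force: [0.9, -0.6, 4.6]
grip_width: 0.0344
grasp_force: 25.0
```

{"api": "jog_arm", "payload": {"motion": [[[0,0,-0.05,0,0,0,1],[0,0,-0.2,0,0,0,1],[0,0,-0.4,0,0,0,1],[0,0,-0.55,0,0,0,1],[0,0.05,-0.65,0,0,0,1]]]}}

```text
time_s: 25.05
tool_pos: [0.4415, 0.1277, 0.1523]
tool_rot: [180.0, 0.1, 89.1]
force: [0.2, -0.4, -0.7]
grip_width: 0.0347
grasp_force: 25.0
```

{"api": "jog_arm", "payload": {"motion": [[[0,0.15,0,0,0,0,1],[0,0.35,0,0,0,0,1],[0.01,0.55,0,0,0,0,1],[0.01,0.75,0,0,0,0,1],[0.02,0.95,0,0,0,0,1]]]}}

```text
time_s: 25.55
tool_pos: [0.5376, 0.1276, 0.1507]
tool_rot: [-179.9, 0.0, 89.0]
force: [-0.7, 0.8, -0.5]
grip_width: 0.0347
grasp_force: 25.0
```

{"api": "jog_arm", "payload": {"motion": [[[0,0.2,0,0,0,0,1],[0,0.4,0,0,0,0,1],[0,0.6,0,0,0,0,1],[0,0.8,0,0,0,0,1],[0,0.935,0,0,0,0,1]]]}}

```text
time_s: 26.05
tool_pos: [0.6315, 0.1259, 0.1502]
tool_rot: [-179.9, 0.0, 89.0]
force: [0.0, -0.5, -1.9]
grip_width: 0.0349
grasp_force: 25.0
```

{"api": "jog_arm", "payload": {"motion": [[[0,0,0.1,0,0,0,1],[0,0,0.25,0,0,0,1],[0,0,0.4,0,0,0,1],[0,0,0.45,0,0,0,1],[0,0,0.45,0,0,0,1]]]}}

```text
time_s: 26.55
tool_pos: [0.6289, 0.1262, 0.1049]
tool_rot: [-179.8, 0.1, 89.1]
force: [-0.3, 0.4, -0.7]
grip_width: 0.0346
grasp_force: 25.0
```

{"api": "jog_arm", "payload": {"motion": [[[0,0.01,0.02,0,0,0,1],[0,0.01,0.035,0,0,0,1],[0,0.01,0.045,0,0,0,1],[0,0.01,0.045,0,0,0,1],[0,0.01,0.045,0,0,0,1]]]}}

```text
time_s: 27.05
tool_pos: [0.6315, 0.1266, 0.1024]
tool_rot: [180.0, 0.0, 89.1]
force: [1.2, 0.2, -1.0]
grip_width: 0.0345
grasp_force: 25.0
```

{"api": "jog_arm", "payload": {"motion": [[[0,0,0.005,0,0,0,1],[0,0,0.01,0,0,0,1],[0,0,0.01,0,0,0,1]]]}}

```text
time_s: 27.35
tool_pos: [0.6313, 0.1266, 0.1011]
tool_rot: [-180.0, 0.0, 89.1]
force: [0.3, -0.9, -0.7]
grip_width: 0.035
grasp_force: 25.0
```

{"api": "jog_arm", "payload": {"motion": [[[0,0,0.005,0,0,0,1],[0,0,0.01,0,0,0,1],[0,0,0.01,0,0,0,1]]]}}

```text
time_s: 27.65
tool_pos: [0.6313, 0.1266, 0.1]
tool_rot: [-180.0, 0.0, 89.1]
force: [0.4, 0.8, -1.1]
grip_width: 0.0348
grasp_force: 25.0
```

{"api": "jog_arm", "payload": {"motion": [[[0,0,0.005,0,0,0,1],[0,0,0.01,0,0,0,1],[0,0,0.01,0,0,0,1]]]}}

```text
time_s: 27.95
tool_pos: [0.6315, 0.1266, 0.0993]
tool_rot: [180.0, 0.0, 89.1]
force: [-0.9, -0.8, -0.1]
grip_width: 0.0348
grasp_force: 25.0
```

{"api": "jog_arm", "payload": {"motion": [[[0,0,0.005,0,0,0,1],[0,0,0.005,0,0,0,0.62],[0,0,0.005,0,0,0,0.57],[0,0,0.005,0,0,0,0.5],[0,0,0,0,0,0,0.4]]]}}

```text
time_s: 28.45
tool_pos: [0.6314, 0.1265, 0.0988]
tool_rot: [-180.0, 0.0, 89.1]
force: [0.8, 0.2, -0.4]
grip_width: 0.0453
grasp_force: 0.0
```

{"api": "jog_arm", "payload": {"motion": [[[0,0,0,0,0,0,0.35],[0,0,-0.05,0,0,0,0.35],[0,0,-0.2,0,0,0,0.35],[0,0,-0.5,0,0,0,0.35],[0,0,-1,0,0,0,0.35]]]}}

```text
time_s: 28.95
tool_pos: [0.6298, 0.1258, 0.1984]
tool_rot: [-179.7, 0.1, 89.1]
force: [0.5, -0.0, 0.2]
grip_width: 0.0565
grasp_force: 0.0
```

{"api": "jog_arm", "payload": {"motion": [[[-0.4,-0.2,-0.1,0,0,0,0.3],[-0.8,-0.4,-0.2,0,0,0,0.3],[-0.92,-0.49,-0.2,0,0,0,0.3]]]}}

```text
time_s: 29.25
tool_pos: [0.5811, 0.0306, 0.222]
tool_rot: [179.8, 0.2, 88.8]
force: [0.1, -1.8, -0.4]
grip_width: 0.0607
grasp_force: 0.0
```

{"api": "jog_arm", "payload": {"motion": [[[-0.4,-0.2,0,0,0,0,0.3],[-0.8,-0.4,0,0,0,0,0.3],[-0.92,-0.49,0,0,0,0,0.3]]]}}

```text
time_s: 29.55
tool_pos: [0.529, -0.061, 0.2202]
tool_rot: [180.0, 0.2, 88.7]
force: [0.2, -0.2, 0.2]
grip_width: 0.0609
grasp_force: 0.0
```

{"api": "jog_arm", "payload": {"motion": [[[-0.4,-0.2,0,0,0,0,0.3],[-0.8,-0.4,0,0,0,0,0.3],[-0.92,-0.49,0,0,0,0,0.3]]]}}

```text
time_s: 29.85
tool_pos: [0.478, -0.1519, 0.2203]
tool_rot: [180.0, 0.2, 88.7]
force: [0.4, -0.5, 0.1]
grip_width: 0.0608
grasp_force: 0.0
```

{"api": "jog_arm", "payload": {"motion": [[[-0.4,-0.2,0,0,0,0,0.3],[-0.8,-0.4,0,0,0,0,0.3],[-0.91,-0.49,0,0,0,0,0.3],[-0.91,-0.49,0,0,0,0,0.3],[-0.91,-0.49,0,0,0,0,0.3]]]}}

```text
time_s: 30.35
tool_pos: [0.4304, -0.2361, 0.2201]
tool_rot: [179.9, 0.0, 89.1]
force: [0.5, 0.5, 0.2]
grip_width: 0.0608
grasp_force: 0.0
```

Run:
```python
from h import *
o=env.get_obs();print(o["tool_pos"],o["tool_rot"],delta([.430,-.2372,.111]))
```

```text
[ 0.43039041 -0.23613521  0.22011974] [1.79914679e+02 2.33616618e-02 8.91206709e+01] [-0.01  -0.005  1.091  0.     0.     0.   ]
```

{"api": "jog_arm", "payload": {"motion": [[[-0.01,0,0.2,0,0,0,0.3],[-0.01,0,0.4,0,0,0,0.3],[-0.01,0,0.6,0,0,0,0.3],[-0.01,0,0.8,0,0,0,0.3],[-0.01,0,0.9,0,0,0,0.3]]]}}

```text
time_s: 30.85
tool_pos: [0.4301, -0.2356, 0.1281]
tool_rot: [-179.9, -0.1, 89.3]
force: [-0.3, 0.7, 0.1]
grip_width: 0.0609
grasp_force: 0.0
```

{"api": "jog_arm", "payload": {"motion": [[[0,0,0.1,0,0,0,0.3],[0,0,0.18,0,0,0,0.35],[0,0,0.18,0,0,0,0.4],[0,0,0.18,0,0,0,0.5],[0,0,0.18,0,0,0,0.6]]]}}

```text
time_s: 31.35
tool_pos: [0.43, -0.2384, 0.1119]
tool_rot: [179.9, 0.0, 89.1]
force: [-0.5, 0.1, -0.8]
grip_width: 0.0435
grasp_force: 0.0
```

{"api": "jog_arm", "payload": {"motion": [[[0,0,0,0,0,0,0.8],[0,0,0,0,0,0,1],[0,0,0,0,0,0,1],[0,0,0,0,0,0,1],[0,0,0,0,0,0,1]]]}}

```text
time_s: 31.85
tool_pos: [0.4299, -0.2384, 0.1117]
tool_rot: [179.9, 0.0, 89.1]
force: [0.8, -0.0, 4.2]
grip_width: 0.0347
grasp_force: 25.0
```

{"api": "jog_arm", "payload": {"motion": [[[0,0,-0.05,0,0,0,1],[0,0,-0.2,0,0,0,1],[0,0,-0.4,0,0,0,1],[0,0,-0.65,0,0,0,1],[0,0,-0.9,0,0,0,1]]]}}

```text
time_s: 32.35
tool_pos: [0.4286, -0.2376, 0.2013]
tool_rot: [-179.9, -0.1, 89.1]
force: [0.3, -0.2, -1.5]
grip_width: 0.0349
grasp_force: 25.0
```

{"api": "jog_arm", "payload": {"motion": [[[0,0.05,-0.2,0,0,0,1],[0.15,0.15,-0.3,0,0,0,1],[0.35,0.3,-0.3,0,0,0,1],[0.55,0.45,-0.3,0,0,0,1],[0.8,0.6,-0.3,0,0,0,1]]]}}

```text
time_s: 32.85
tool_pos: [0.4904, -0.159, 0.2307]
tool_rot: [-179.9, 0.0, 89.0]
force: [-0.0, -0.3, -1.5]
grip_width: 0.035
grasp_force: 25.0
```

{"api": "jog_arm", "payload": {"motion": [[[0.2,0.14,0,0,0,0,1],[0.4,0.28,0,0,0,0,1],[0.6,0.42,0,0,0,0,1],[0.8,0.55,0,0,0,0,1],[1,0.7,0,0,0,0,1]]]}}

```text
time_s: 33.35
tool_pos: [0.562, -0.0596, 0.2304]
tool_rot: [-179.9, 0.0, 89.1]
force: [0.1, 0.3, -1.3]
grip_width: 0.0349
grasp_force: 25.0
```

{"api": "jog_arm", "payload": {"motion": [[[0.2,0.14,0,0,0,0,1],[0.4,0.28,0,0,0,0,1],[0.6,0.42,0,0,0,0,1],[0.8,0.55,0,0,0,0,1],[0.97,0.65,0,0,0,0,1]]]}}

```text
time_s: 33.85
tool_pos: [0.6288, 0.0367, 0.2301]
tool_rot: [-179.9, -0.0, 89.1]
force: [-0.6, 0.3, -2.5]
grip_width: 0.0349
grasp_force: 25.0
```

{"api": "jog_arm", "payload": {"motion": [[[0,0,0.15,0,0,0,1],[0,0,0.35,0,0,0,1],[0,0,0.55,0,0,0,1],[0,0,0.7,0,0,0,1],[0,0,0.8,0,0,0,1]]]}}

```text
time_s: 34.35
tool_pos: [0.6276, 0.0343, 0.1488]
tool_rot: [-179.8, 0.1, 89.0]
force: [-0.4, 0.1, -2.0]
grip_width: 0.0345
grasp_force: 25.0
```

{"api": "jog_arm", "payload": {"motion": [[[0,0,0.1,0,0,0,1],[0,0,0.2,0,0,0,1],[0,0,0.25,0,0,0,1],[0,0,0.25,0,0,0,1],[0,0,0.25,0,0,0,1]]]}}

```text
time_s: 34.85
tool_pos: [0.6292, 0.0357, 0.1266]
tool_rot: [180.0, -0.0, 89.1]
force: [-0.2, -0.4, -1.6]
grip_width: 0.0344
grasp_force: 25.0
```

2.9 mm to go.

{"api": "jog_arm", "payload": {"motion": [[[0,0,0.01,0,0,0,1],[0,0,0.02,0,0,0,1],[0,0,0.02,0,0,0,1]]]}}

```text
time_s: 35.15
tool_pos: [0.629, 0.0356, 0.1243]
tool_rot: [180.0, 0.0, 89.1]
force: [0.2, -0.1, -1.7]
grip_width: 0.0349
grasp_force: 25.0
```

{"api": "jog_arm", "payload": {"motion": [[[0,0,0.005,0,0,0,1],[0,0,0.01,0,0,0,1],[0,0,0.01,0,0,0,1]]]}}

```text
time_s: 35.45
tool_pos: [0.6292, 0.0357, 0.1238]
tool_rot: [180.0, 0.0, 89.1]
force: [-0.4, -0.8, 2.8]
grip_width: 0.0349
grasp_force: 25.0
```

{"api": "jog_arm", "payload": {"motion": [[[0,0,0,0,0,0,0.62],[0,0,0,0,0,0,0.57],[0,0,0,0,0,0,0.5],[0,0,0,0,0,0,0.4],[0,0,0,0,0,0,0.35]]]}}

```text
time_s: 35.95
tool_pos: [0.6289, 0.0356, 0.1229]
tool_rot: [-180.0, 0.0, 89.1]
force: [0.3, -0.2, -0.3]
grip_width: 0.0514
grasp_force: 0.0
```

{"api": "jog_arm", "payload": {"motion": [[[0,0,0,0,0,0,0.35],[0,0,-0.05,0,0,0,0.35],[0,0,-0.2,0,0,0,0.35],[0,0,-0.5,0,0,0,0.35],[0,0,-1,0,0,0,0.35]]]}}

```text
time_s: 36.45
tool_pos: [0.6272, 0.0351, 0.2225]
tool_rot: [-179.7, 0.0, 89.1]
force: [1.3, -0.3, 0.0]
grip_width: 0.0564
grasp_force: 0.0
```

{"api": "jog_arm", "payload": {"motion": [[[-0.4,-0.2,-0.1,0,0,0,0.3],[-0.8,-0.4,-0.2,0,0,0,0.3],[-1,-0.5,-0.2,0,0,0,0.3]]]}}

```text
time_s: 36.75
tool_pos: [0.5772, -0.0674, 0.2462]
tool_rot: [179.8, 0.2, 88.9]
force: [-0.9, -0.6, 0.5]
grip_width: 0.0606
grasp_force: 0.0
```

{"api": "jog_arm", "payload": {"motion": [[[-0.4,-0.2,0,0,0,0,0.3],[-0.8,-0.4,0,0,0,0,0.3],[-1,-0.5,0,0,0,0,0.3]]]}}

```text
time_s: 37.05
tool_pos: [0.524, -0.1671, 0.2445]
tool_rot: [180.0, 0.2, 88.8]
force: [0.7, 0.5, -0.1]
grip_width: 0.061
grasp_force: 0.0
```

{"api": "jog_arm", "payload": {"motion": [[[-0.4,-0.2,0,0,0,0,0.3],[-0.8,-0.4,0,0,0,0,0.3],[-1,-0.5,0,0,0,0,0.3]]]}}

```text
time_s: 37.35
tool_pos: [0.4719, -0.2662, 0.2446]
tool_rot: [180.0, 0.2, 88.8]
force: [0.4, -0.0, 0.6]
grip_width: 0.0611
grasp_force: 0.0
```

{"api": "jog_arm", "payload": {"motion": [[[-0.4,-0.2,0,0,0,0,0.3],[-0.8,-0.4,0,0,0,0,0.3],[-1,-0.55,0,0,0,0,0.3],[-1,-0.55,0,0,0,0,0.3],[-1,-0.55,0,0,0,0,0.3]]]}}

```text
time_s: 37.85
tool_pos: [0.4178, -0.3609, 0.2443]
tool_rot: [179.9, 0.0, 89.0]
force: [0.7, 1.0, -0.3]
grip_width: 0.0609
grasp_force: 0.0
```

Run:
```python
from h import *
o=env.get_obs();print(o["tool_pos"],o["tool_rot"],delta([.4155,-.367,.136]))
```

```text
[ 0.41777629 -0.36093314  0.24426268] [1.79924536e+02 2.37385920e-02 8.90239098e+01] [-0.061 -0.023  1.083  0.     0.     0.   ]
```

{"api": "jog_arm", "payload": {"motion": [[[-0.03,-0.02,0.15,0,0,0,0.3],[-0.055,-0.02,0.35,0,0,0,0.3],[-0.055,-0.02,0.6,0,0,0,0.3],[-0.055,-0.02,0.8,0,0,0,0.3],[-0.055,-0.02,0.9,0,0,0,0.3]]]}}

```text
time_s: 38.35
tool_pos: [0.4152, -0.3642, 0.1507]
tool_rot: [-179.9, -0.1, 89.2]
force: [-0.7, 0.5, -0.6]
grip_width: 0.0608
grasp_force: 0.0
```

{"api": "jog_arm", "payload": {"motion": [[[0,0,0.1,0,0,0,0.3],[0,0,0.17,0,0,0,0.35],[0,0,0.17,0,0,0,0.4],[0,0,0.17,0,0,0,0.5],[0,0,0.17,0,0,0,0.6]]]}}

```text
time_s: 38.85
tool_pos: [0.4158, -0.3668, 0.137]
tool_rot: [179.9, 0.1, 89.1]
force: [0.2, -0.0, -0.1]
grip_width: 0.0438
grasp_force: 0.0
```

{"api": "jog_arm", "payload": {"motion": [[[0,0,0,0,0,0,0.8],[0,0,0,0,0,0,1],[0,0,0,0,0,0,1],[0,0,0,0,0,0,1],[0,0,0,0,0,0,1]]]}}

```text
time_s: 39.35
tool_pos: [0.4155, -0.3668, 0.1368]
tool_rot: [180.0, 0.1, 89.1]
force: [-0.8, 0.2, 5.2]
grip_width: 0.0347
grasp_force: 25.0
```

{"api": "jog_arm", "payload": {"motion": [[[0,0,-0.05,0,0,0,1],[0,0,-0.2,0,0,0,1],[0,0,-0.4,0,0,0,1],[0,0,-0.65,0,0,0,1],[0,0,-0.9,0,0,0,1]]]}}

```text
time_s: 39.85
tool_pos: [0.4153, -0.366, 0.2274]
tool_rot: [-180.0, -0.0, 89.1]
force: [0.1, -0.8, -1.7]
grip_width: 0.0345
grasp_force: 25.0
```

{"api": "jog_arm", "payload": {"motion": [[[0.03,0.02,-0.15,0,0,0,1],[0.15,0.1,-0.2,0,0,0,1],[0.35,0.23,-0.2,0,0,0,1],[0.55,0.36,-0.2,0,0,0,1],[0.75,0.5,-0.2,0,0,0,1]]]}}

```text
time_s: 40.35
tool_pos: [0.4671, -0.2898, 0.2452]
tool_rot: [-179.9, -0.1, 89.1]
force: [1.2, 0.0, -1.9]
grip_width: 0.0347
grasp_force: 25.0
```

{"api": "jog_arm", "payload": {"motion": [[[0.2,0.13,0,0,0,0,1],[0.4,0.26,0,0,0,0,1],[0.6,0.39,0,0,0,0,1],[0.8,0.52,0,0,0,0,1],[1,0.65,0,0,0,0,1]]]}}

```text
time_s: 40.85
tool_pos: [0.5334, -0.1907, 0.2451]
tool_rot: [-179.9, -0.1, 89.1]
force: [0.4, 0.3, -2.3]
grip_width: 0.0346
grasp_force: 25.0
```

{"api": "jog_arm", "payload": {"motion": [[[0.2,0.13,0,0,0,0,1],[0.4,0.26,0,0,0,0,1],[0.6,0.39,0,0,0,0,1],[0.8,0.52,0,0,0,0,1],[1,0.65,0,0,0,0,1]]]}}

```text
time_s: 41.35
tool_pos: [0.5997, -0.0918, 0.245]
tool_rot: [-179.9, -0.1, 89.1]
force: [-0.5, -0.5, -2.0]
grip_width: 0.0348
grasp_force: 25.0
```

{"api": "jog_arm", "payload": {"motion": [[[0.2,0.13,0,0,0,0,1],[0.35,0.22,0,0,0,0,1],[0.42,0.27,0,0,0,0,1],[0.42,0.27,0,0,0,0,1],[0.42,0.27,0,0,0,0,1]]]}}

```text
time_s: 41.85
tool_pos: [0.627, -0.0533, 0.2456]
tool_rot: [-179.9, 0.0, 89.1]
force: [-0.2, -0.4, -1.6]
grip_width: 0.035
grasp_force: 25.0
```

Run:
```python
from h import *
o=env.get_obs();print(o["tool_pos"],o["tool_rot"],delta([.6276,-.0535,.1488]))
```

```text
[ 0.62699032 -0.05332387  0.24562621] [-1.79925249e+02  3.58023957e-02  8.90544567e+01] [-0.001  0.007  0.968  0.     0.     0.   ]
```

{"api": "jog_arm", "payload": {"motion": [[[0,0,0.15,0,0,0,1],[0,0,0.35,0,0,0,1],[0,0,0.55,0,0,0,1],[0,0,0.7,0,0,0,1],[0,0,0.75,0,0,0,1]]]}}

```text
time_s: 42.35
tool_pos: [0.6259, -0.054, 0.1685]
tool_rot: [-179.8, 0.0, 89.0]
force: [-0.6, -0.2, -1.9]
grip_width: 0.0347
grasp_force: 25.0
```

{"api": "jog_arm", "payload": {"motion": [[[0,0,0.08,0,0,0,1],[0,0,0.15,0,0,0,1],[0,0,0.18,0,0,0,1],[0,0,0.18,0,0,0,1],[0,0,0.18,0,0,0,1]]]}}

```text
time_s: 42.85
tool_pos: [0.6278, -0.0528, 0.1536]
tool_rot: [180.0, 0.0, 89.1]
force: [-0.0, -0.4, -1.8]
grip_width: 0.0351
grasp_force: 25.0
```

{"api": "jog_arm", "payload": {"motion": [[[0,0,0.01,0,0,0,1],[0,0,0.02,0,0,0,1],[-0.005,0,0.03,0,0,0,1],[-0.005,0,0.035,0,0,0,1],[-0.005,0,0.035,0,0,0,1]]]}}

```text
time_s: 43.35
tool_pos: [0.6274, -0.0535, 0.1495]
tool_rot: [-180.0, 0.0, 89.1]
force: [-0.6, -0.0, -3.1]
grip_width: 0.035
grasp_force: 25.0
```

{"api": "jog_arm", "payload": {"motion": [[[0,0,0.005,0,0,0,1],[0,0,0.01,0,0,0,1],[0,0,0.01,0,0,0,1]]]}}

```text
time_s: 43.65
tool_pos: [0.6276, -0.0533, 0.1489]
tool_rot: [180.0, 0.0, 89.1]
force: [-0.3, -0.1, -1.5]
grip_width: 0.0351
grasp_force: 25.0
```

{"api": "jog_arm", "payload": {"motion": [[[0,0,0.005,0,0,0,1],[0,0,0.006,0,0,0,1],[0,0,0.006,0,0,0,0.62],[0,0,0.006,0,0,0,0.57],[0,0,0.006,0,0,0,0.5]]]}}

```text
time_s: 44.15
tool_pos: [0.6276, -0.0534, 0.1478]
tool_rot: [180.0, 0.0, 89.1]
force: [-0.8, 0.3, 0.4]
grip_width: 0.0399
grasp_force: 0.0
```

{"api": "jog_arm", "payload": {"motion": [[[0,0,0,0,0,0,0.45],[0,0,0,0,0,0,0.35],[0,0,-0.05,0,0,0,0.35],[0,0,-0.2,0,0,0,0.35],[0,0,-0.5,0,0,0,0.35]]]}}

```text
time_s: 44.65
tool_pos: [0.6262, -0.0535, 0.1974]
tool_rot: [-179.8, -0.0, 89.1]
force: [0.6, -0.8, -0.4]
grip_width: 0.0559
grasp_force: 0.0
```

{"api": "jog_arm", "payload": {"motion": [[[0,0,-0.3,0,0,0,0.35],[0,-0.2,-0.6,0,0,0,0.35],[0,-0.5,-0.6,0,0,0,0.35],[0,-0.9,-0.6,0,0,0,0.35]]]}}

```text
time_s: 45.05
tool_pos: [0.5383, -0.0511, 0.2603]
tool_rot: [179.8, -0.0, 89.1]
force: [-1.0, -0.2, 1.1]
grip_width: 0.0568
grasp_force: 0.0
```

{"api": "jog_arm", "payload": {"motion": [[[-0.3,-0.3,0,0,0,0,0.35],[-0.6,-0.6,0,0,0,0,0.35],[-1,-0.6,0,0,0,0,0.35],[-1,-0.6,0,0,0,0,0.35]]]}}

```text
time_s: 45.45
tool_pos: [0.4744, -0.1574, 0.2594]
tool_rot: [179.9, 0.3, 88.5]
force: [-0.5, -0.5, -0.3]
grip_width: 0.0565
grasp_force: 0.0
```

{"api": "jog_arm", "payload": {"motion": [[[-0.4,0,0,0,0,0,0.35],[-0.8,0,0,0,0,0,0.35],[-1,0,0,0,0,0,0.35],[-1,0,0,0,0,0,0.35]]]}}

```text
time_s: 45.85
tool_pos: [0.4739, -0.254, 0.2584]
tool_rot: [180.0, -0.0, 88.8]
force: [-0.8, 0.2, -0.8]
grip_width: 0.0564
grasp_force: 0.0
```

{"api": "jog_arm", "payload": {"motion": [[[-0.4,0,0,0,0,0,0.35],[-0.8,0,0,0,0,0,0.35],[-1,0,0,0,0,0,0.35],[-1,0,0,0,0,0,0.35],[-1,0,0,0,0,0,0.35]]]}}

```text
time_s: 46.35
tool_pos: [0.4736, -0.3487, 0.2582]
tool_rot: [180.0, -0.1, 89.2]
force: [0.5, 0.4, -0.1]
grip_width: 0.0566
grasp_force: 0.0
```

Run:
```python
from h import *
i,d,T=cloud("top");cv2.imwrite("pics/t9.png",cv2.resize(i[100:400,60:560,::-1],None,fx=1.6,fy=1.6))
i,d,S=cloud("scene");cv2.imwrite("pics/s9.png",cv2.resize(i[150:380,150:520,::-1],None,fx=2,fy=2))
for h,x,y in((.087,.6327,.2165),(.112,.631,.1265),(.137,.6293,.0365),(.162,.6276,-.0535)):
  for X in(T,S):
    X=X.reshape(-1,3);q=X[(np.hypot(X[:,0]-x,X[:,1]-y)<.035)&(X[:,2]>h-.004)]
    print(h,x,y,((q.min(0)+q.max(0))/2)[:2].round(4),np.median(q[:,2]).round(3),len(q))
```

```text
0.087 0.6327 0.2165 [0.6316 0.2151] 0.088 254
0.087 0.6327 0.2165 [0.6324 0.2144] 0.087 215
0.112 0.631 0.1265 [0.6311 0.1281] 0.113 263
0.112 0.631 0.1265 [0.6322 0.1274] 0.112 203
0.137 0.6293 0.0365 [0.6288 0.036 ] 0.138 274
0.137 0.6293 0.0365 [0.6289 0.0375] 0.137 215
0.162 0.6276 -0.0535 [ 0.6263 -0.0548] 0.163 290
0.162 0.6276 -0.0535 [ 0.6261 -0.0538] 0.162 212
```

View pics/t9.png

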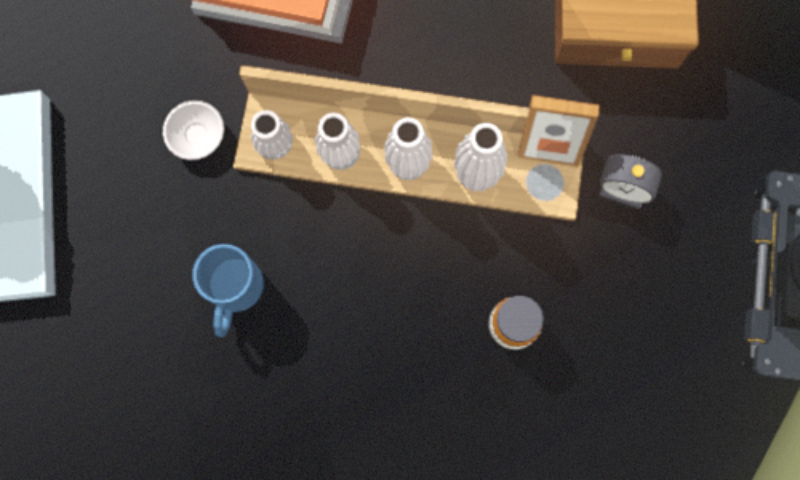

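View pics/s9.png

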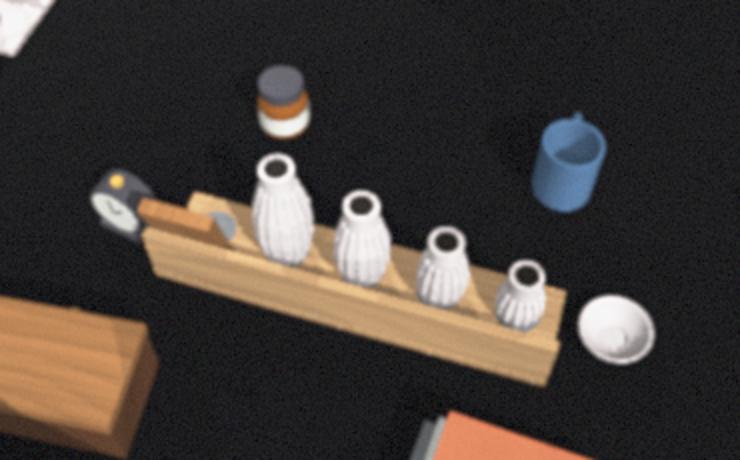

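The pictures show the frame leaning behind the end mark at (560,130) in the top view. The vases stand upright on their marks within about 2 mm, and clock, candle and mug are where they were. The arm is clear.

```bash
python3 -c "
from cell import env
print(env.sign_off())"
```

```text
the job is handed in; nothing more can be done
None
```

The job is handed in after about 46 s of the 125 s: the frame leans on the panel behind the mark by the clock, the four vases stand tallest to shortest within about 2 mm of their marks, and the clock, candle and mug were left alone; sign-off returned no verdict.

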